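# Put a vial away in the treadle-latched sample locker

## Robot

A 7-joint arm with a two-finger parallel gripper is mounted at the origin on a cart in front of the work surface, level with it; the furniture and walls round the work are solid. World frame = base frame: x ahead of the robot, y to its left, z up, the work surface at z = 0. Lengths are in m, angles in rad, forces in N, time in s.
With the tool pointing down it reaches from about 0.425 to 0.925 m from the base axis. Payload 6.8 kg.
Tool frame: the origin (TCP) lies midway between the tips of the shut fingers; the grasp point (between the pads) lies 19 mm behind it (r.grip_depth is the distance from the TCP to the grasp point, in m); z points along the fingers, y is the line along which they close (so a half turn about z gives the same grasp; the last joint's range is limited). The gripper opens to 85 mm and grips with 20 to 120 N. Pads are 22 mm wide; open, the fingers measure 114 mm over their backs; the gripper's body (76 mm by 85 mm) begins 54 mm behind the grasp point. The pads swing forward as they close: fully open they stand 13 mm farther back than shut.
Start: joints at [1.111, 0.477, 0.022, 1.555, -0.011, 1.109, -0.083], TCP at [0.233, -0.634, 0.231] pointing down, gripper open.
Joint ranges: [-2.96, 2.96], [-0.34, 2.1], [-1.41, 1.46], [0.24, 2.44], [-1.37, 4.51], [0.17, 1.92], [-2.96, 2.96]. Speed limits (rad/s): [2.39, 2.39, 3.14, 3.14, 3.14, 3.14, 3.14].

## Interface

Orientations are given as a rotation vector (axis times angle).
In Python, from bench import telemetry, grab_frame, calibration, order, silhouettes, r gives the robot as it stands.
- The arm moves only by the tool apply_moves, never from a script. Its argument "moves" is a list of rows, each a list of 7 numbers: the turn, a rotation vector about the tool's x, y, z scaled (see below), then the shift along the tool's x, y, z scaled (see below), then the opening, from -1 (shut) to 1 (fully open). A call has exactly 8 rows; each row shifts and turns the commanded pose from where the row before left it, along the tool's axes as they then stand; what a row does not reach is not made up. The controller multiplies each number of a shift by 1000 mm and each number of a turn by 6 degrees. A row lasts 1/12 s, in which the tool goes at most 41.7 mm and 7.16 degrees, less where a joint would pass 70% of its speed; a pose out of reach is approached as far as the arm can. A call with a number of a shift or a turn outside -1 to 1 is refused whole. A call with a gripper value outside its range is refused whole. The fingers move at their own pace and stop on an object; "grip_force" is the grip in N (left out, the last holds). Time passes only in rows, so rows that do not move let the fingers close, or fill a call up. It gives the time, the measured TCP pose, the force, the opening and the grip force at its end, in the units of the state.
- telemetry.get_obs(): the state, without advancing time (a new reading comes with each control period).
- grab_frame(name): name is "scene" or "side" or "wrist"; returns the picture (400x640x3 uint8, blue, green, red); there is no depth.
- calibration(name): a dict with "fx", "fy", "cx", "cy" (pixels), "world_from_camera" (4x4, takes a point from camera to world coordinates); the wrist camera has in their place "mount" (4x4, takes a point from camera to tool coordinates, whose origin is the TCP and whose axes are the flange's). Camera axes: x right, y down, z forward; pixel columns grow to the right and rows downward; lengths in m; the calibration is good to about 2 mm. A picture is of the moment at which its call begins: read the wrist's pose just before it. calibration takes no time and is no camera call.
- order.hand_in(): hands the job in; it is judged then, once.
Trained networks look in the newest picture that a camera, given by its name, has taken for a name from the list of things; names that differ only in an ending like _2 or _b are one class to them, and where a whole thing is asked for, a point or a joint stands for the part that bears it (a point fixed in the world has none). Each returns a list of dicts, best first, with "p" (0 to 1); they miss things now and then, are a little off and sometimes report something else, mostly with a low value. They report only what shows in the picture. A call takes as long as a camera call.
- silhouettes(thing, camera): "mask" (400x640 bool, what is visible of it) and "extent" ([centre column, centre row, width, height] in pixels, round what is visible of it).
The state is a dict: "clock": time; "joints": joint angles; "qvel": joint speeds; "tau": joint torques, N m; "tcp_pos": TCP position; "orientation": TCP orientation; "contact_force": force on the tool from outside, world axes, zero at the start; "moment": the same for the moment, N m; "grip_width": finger opening in m; "gripper_force": force on a finger pad.
Only numpy, scipy, OpenCV 4.12 (cv2) and the standard library are available. Lean on these libraries where they do the work, as an engineer would, in place of code of your own. Each camera call takes 0.05 s, during which the arm holds its last target. There are 200 camera calls.

## Task

Put the small capped vial away in the sample locker: press the spring treadle beside the hatch right down onto its stop and hold it there firmly, with about 20 N and never 40 N, until the hatch springs ajar. Then pull the hatch down as far as it goes and put the vial in its pocket, any way up. Push the hatch back up until it latches shut, and leave the other things on the bench where they are.

Things in the scene. Friction and masses are not known exactly. Their poses are not given: they have to be found in the camera images.
- locker: fixed white-grey metal cabinet, 150 mm deep (x), 176 wide (y), 176 high. Origin: bench level, middle of the side walls' front edge; x points into the locker, y to the left as one faces it. The roof has a finger notch in its front edge, 80 mm wide, 35 deep, behind the hatch's rim. At its left (y 88 to 175, x 20 to 75) a linkage cover 166 mm high, in front of it the treadle
- hatch (a joint): rotation of the hatch: 0 to 0.03 rad shut and latched, about 0.28 sprung ajar, 0.75 pulled fully down to its stop. It is damped and stays where it is left. The latch snaps by itself when the hatch is pushed fully shut (some 8 N at the rim)
- hatch_hinge (a point): middle of the hatch's hinge line along the locker's y, at its lower edge, on the panel's inner face: locker x 0, z 50 mm. The frame turns with the hatch: x inward, z up along the panel
- hatch_rim (a point): middle of the top of the rolled steel rim (12 mm thick) on the hatch's upper edge: hatch frame x -5, z 128 mm. The grey panel is 10 mm thick (x -10 to 0), 156 wide. With the hatch ajar there is a gap of some 35 mm between rim and roof, 70 mm at the notch
- hatch_pocket (a point): centre of the floor of the open-topped steel pocket inside the hatch; frame as hatch_hinge. Inside 58 mm along x (-30 at the panel to +28), 116 along y; side walls 64 mm high, rear wall 49. With the hatch fully down the pocket is a V open to above, lowest at the hinge; a vial let go upright, foot 60 mm above and 40 mm in front of the hinge, slides in
- vial: small round reagent vial with a white cap, 21 mm across, 48 mm tall, 12 g, standing upright on the bench; origin at the centre of its underside, z along its axis. The only such vial on the free bench
- dropper: bystander: dropper bottle, 32 mm across, 98 mm tall, standing; origin at the centre of its underside
- counter: bystander: tally counter, 65x45x26 mm; origin under its centre
- pen: bystander: pen lying flat, 138 mm long, 12 mm thick; origin under its middle, x along it
- roll: bystander: roll of labels standing on its end, 56 mm across, 50 mm tall; origin at the centre of its underside
- treadle_pad (a point): middle of the top of the black ribbed pad (60 mm long, 50 wide) on the treadle's free end: locker x -111, y 150, z 65 mm at rest, where the pad's front end is up by 0.2 rad. The spring gives 3 N at first and 10 N at the stop, where this point is at z 37 mm and the pad nearly level. The latch frees only near the end of the travel
- treadle: the spring treadle as a whole, a steel lever 145 mm long in front of the linkage cover. Origin on its pivot axis (parallel to the locker's y) at locker x 0, y 150, z 35 mm; turns 0.24 rad in all. A load of more than 40 N is forcing it

How it is judged:
By the outcome, as a careful person would: the job done as asked, in the order asked, and still so for the second after the job is handed in, with the robot touching nothing.
It also fails if it takes over 64 s, if anything falls off the work surface, if the arm or the gripper's body presses on something with over 40 N, if the wrist force passes 120 N, or if a joint passes its speed limit or range.

## Working session

There is one attempt and no reset: what is moved stays moved. The work goes in short steps, Python scripts to look and compute and a tool call to move; the robot and the scene stay as the last step left them, time stands still between calls to the robot, and variables do not carry over. Pictures are saved under pics/ and viewed, at most 10 in all, crops included, and the job is handed in when it is done.

Besides the shell and the picture viewer there is one more tool, called after "Request:" as a command line: name --pt "numbers of a row" for each row, then --argument value for the rest. apply_moves: Moves the arm, as the interface text tells. Its arguments: {"type":"object","properties":{"moves":{"type":"array"},"grip_force":{"type":"number"}},"required":["moves"]}

```bash
ls; mkdir -p pics
python3 - <<'E'
from bench import telemetry, grab_frame, calibration, order, silhouettes, r
import cv2,numpy as np
np.set_printoptions(precision=4,suppress=True)
o=telemetry.get_obs();print(o)
for c in ("scene","side"):
    im=grab_frame(c);cv2.imwrite(f"pics/{c}0.png",im);k=calibration(c);print(c,k)
    for t in ("vial","locker","hatch","treadle","treadle_pad","dropper","counter","pen","roll"):
        for d in silhouettes(t,c)[:2]:print(t,round(d["p"],2),np.round(d["extent"],1),d["mask"].sum())
print(calibration("wrist"))
E
```

```text
pics
{'clock': 0.0, 'joints': array([ 1.1109,  0.4778,  0.0223,  1.5565, -0.0115,  1.1093, -0.0831]), 'qvel': array([-0.0013, -0.0002,  0.0006,  0.0003,  0.0009,  0.0008, -0.001 ]), 'tau': array([  0.0004, -59.6448,   1.6082, -28.1192,   0.0126,   0.0094,
        -0.    ]), 'tcp_pos': array([ 0.2324, -0.6331,  0.2303]), 'orientation': array([-3.0913, -0.5495,  0.0007]), 'contact_force': array([ 0.1312, -0.1122,  0.1398]), 'moment': array([-0.03  ,  0.0053, -0.0216]), 'gripper_force': 0.0, 'grip_width': 0.08575477230492662}
scene {'fx': 407.7028260013787, 'fy': 407.7028260013787, 'cx': 320.8794471813284, 'cy': 195.8216022790437, 'world_from_camera': array([[-0.525 , -0.5354,  0.6616, -0.2766],
       [-0.8511,  0.331 , -0.4075,  0.5402],
       [-0.0008, -0.777 , -0.6295,  0.8938],
       [ 0.    ,  0.    ,  0.    ,  1.    ]])}
locker 0.74 [304.5 197.   87.2 118.7] 6257
hatch 0.91 [323.2 181.7  47.1  41.8] 1488
hatch 0.67 [243.9 292.9  11.7  16.7] 118
treadle 0.9 [291.8 222.4  28.   33.2] 341
treadle_pad 0.21 [245.3 294.4  11.   12.9] 102
dropper 0.68 [412.3 197.3  12.   27.7] 219
cou
[... 482 characters left out ...]
5 [273.9 125.7  11.9   9.4] 63
locker 0.95 [360.  210.1 122.2 127.3] 9101
hatch 0.75 [275.9 125.6  12.5  11.7] 60
hatch 0.72 [356.7 217.6  22.6  80.5] 897
treadle 0.96 [324.5 174.7  43.4  20.7] 512
treadle_pad 0.65 [322.3 175.2  48.8  17.5] 505
dropper 0.63 [281.9 332.9  13.9  21. ] 245
counter 0.91 [270.2 291.4  25.4  16. ] 363
pen 0.7 [324.9 174.4  47.2  21.9] 549
roll 0.7 [337.1 343.5  22.3  31.2] 628
{'fx': 341.6637791034651, 'fy': 341.6637791034651, 'cx': 319.17436801907644, 'cy': 194.2795557182762, 'mount': array([[-0.0002, -0.9571, -0.2899,  0.0746],
       [ 1.    , -0.0003,  0.0002, -0.0005],
       [-0.0003, -0.2899,  0.9571, -0.1431],
       [ 0.    ,  0.    ,  0.    ,  1.    ]])}
```

Run:
```python
import cv2
a=cv2.imread("pics/scene0.png")[110:330,200:460]
b=cv2.imread("pics/side0.png")[80:380,200:480]
cv2.imwrite("pics/scene0c.png",cv2.resize(a,None,fx=3,fy=2.7,interpolation=2)) if 0 else cv2.imwrite("pics/scene0c.png",cv2.resize(a,None,fx=2.7,fy=2.7,interpolation=2))
cv2.imwrite("pics/side0c.png",cv2.resize(b,None,fx=2,fy=2,interpolation=2))
```

```text
(no output)
```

View pics/scene0c.png

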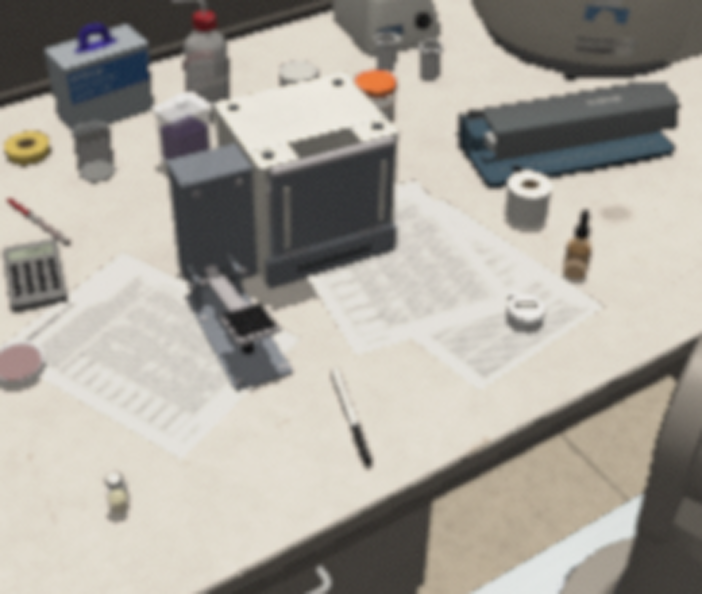

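View pics/side0c.png

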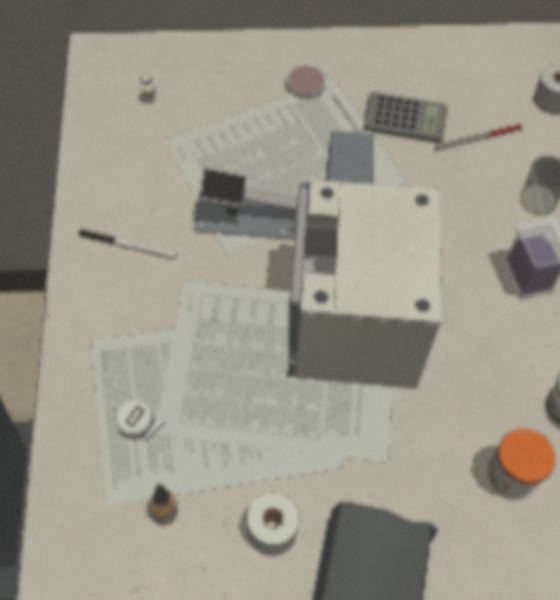

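Scene crop: the locker faces the robot. The treadle pad is at (252,322), the vial at (115,497), which is full-image (243,294), and the pen at (350,420). In the side crop the vial is at (147,88), the pad at (223,187), and the roof corners are near (310,182), (438,187), (440,320) and (302,310). Next I'll fit the locker pose.

```bash
cat > h.py <<'E'
from bench import telemetry, grab_frame, calibration, order, silhouettes, r
import cv2,numpy as np
from scipy.optimize import least_squares
from scipy.spatial.transform import Rotation as R
np.set_printoptions(precision=4,suppress=True)
def T_cam(c,o=None):
    k=calibration(c)
    if c!="wrist": return k,k["world_from_camera"]
    o=o or telemetry.get_obs(); T=np.eye(4);T[:3,:3]=R.from_rotvec(o["orientation"]).as_matrix();T[:3,3]=o["tcp_pos"]
    return k,T@k["mount"]
def proj(P,k,T):
    p=(np.atleast_2d(P)-T[:3,3])@T[:3,:3]
    return np.c_[k["fx"]*p[:,0]/p[:,2]+k["cx"],k["fy"]*p[:,1]/p[:,2]+k["cy"]]
def onz(uv,z,k,T):
    d=T[:3,:3]@np.array([(uv[0]-k["cx"])/k["fx"],(uv[1]-k["cy"])/k["fy"],1]);return T[:3,3]+d*(z-T[2,3])/d[2]
def L2W(p,pose):
    x,y,a=pose;p=np.atleast_2d(p);c,s=np.cos(a),np.sin(a)
    return np.c_[x+c*p[:,0]-s*p[:,1],y+s*p[:,0]+c*p[:,1],p[:,2]]
E
python3 - <<'E'
from h import *
S=lambda u,v:(u/2.7+200,v/2.7+110)
D=lambda u,v:(u/2+200,v/2+80)
ob=[("scene",(0,88,176),S(262,167)),("scene",(0,-88,176),S(395,128)),("scene",(150,-88,176),S(345,78)),("scene",(150,88,176),S(218,105)),("scene",(-111,150,65),S(252,322)),
("side",(150,88,176),D(438,187)),("side",(150,-88,176),D(440,320)),("side",(0,-88,176),D(300,312)),("side",(0,88,176),D(308,182)),("side",(-111,150,65),D(223,187)),("side",(150,-88,0),D(418,387))]
C={c:T_cam(c) for c in("scene","side")}
f=lambda q:np.concatenate([(proj(L2W(p,q),*C[c])-uv)[0] for c,p,uv in ob])
s=least_squares(f,[.6,-.55,0],loss="soft_l1");print(s.x);print(f(s.x).reshape(-1,2))
for uv,c in(((273.9,125.7),"side"),((243.9,292.9),"scene")):print("vial",onz(uv,.024,*C[c]))
print("roof1",[onz(D(*p),.176,*C["side"]) for p in((310,182),(302,310))])
E
```

```text
[ 0.6201 -0.4364 -0.0587]
[[  246.2639   342.2453]
 [ -437.6269   904.0671]
 [   97.1018 -3834.241 ]
 [ 1592.8486  2073.3196]
 [  216.7371  -166.6602]
 [ -819.4692   804.1805]
 [ -463.0001     2.4715]
 [  -22.5123    17.7408]
 [  -48.0162   861.3766]
 [-1707.2566 -2625.1519]
 [-1512.5191  -831.9515]]
vial [0.4079 0.3532 0.024 ]
vial [0.3998 0.3608 0.024 ]
roof1 [array([0.6175, 0.0724, 0.176 ]), array([ 0.5979, -0.0984,  0.176 ])]
```

```bash
cat > fit.py <<'E'
from h import *
S=lambda u,v:(u/2.7+200,v/2.7+110)
D=lambda u,v:(u/2+200,v/2+80)
ob=[("scene",(0,88,176),S(262,167)),("scene",(0,-88,176),S(395,128)),("scene",(150,-88,176),S(345,78)),("scene",(150,88,176),S(218,105)),("scene",(-111,150,65),S(252,322)),
("side",(150,88,176),D(438,187)),("side",(150,-88,176),D(440,320)),("side",(0,-88,176),D(300,312)),("side",(0,88,176),D(308,182)),("side",(-111,150,65),D(223,187)),("side",(150,-88,0),D(418,387))]
C={c:T_cam(c) for c in("scene","side")}
f=lambda q:np.concatenate([(proj(L2W(np.array(p)/1e3,q),*C[c])-uv)[0] for c,p,uv in ob])
s=least_squares(f,[.6,0,0],loss="soft_l1");print(s.x);print(f(s.x).reshape(-1,2))
tri=lambda a,b:least_squares(lambda P:np.r_[(proj(P,*C["side"])-a)[0],(proj(P,*C["scene"])-b)[0]],[.4,.35,.02]).x
print("vial",tri((273.9,125.7),(243.9,292.9)),tri((273.5,124),(243,294)))
def bystand(t,a,b):print(t,tri(a,b))
bystand("pen",D(127,244),S(350,420));bystand("counter",D(135,418),S(525,312));bystand("dropper",D(163,503),S(577,245));bystand("roll",D(272,520),S(528,200))
q=s.x
for n,p in dict(pad=(-111,150,65),rim=(-5,0,178),hinge=(0,0,50)).items():print(n,L2W(np.array(p)/1e3,q))
E
python3 fit.py
```

```text
[ 0.606  -0.0114 -0.1074]
[[-0.2159 -0.3617]
 [ 1.8259  0.0808]
 [-0.5885 -3.4004]
 [-1.7345 -1.4692]
 [ 0.1794 -2.0226]
 [-0.7364  0.4057]
 [ 0.3633  0.2905]
 [ 0.3691 -0.7507]
 [-0.0009 -1.2434]
 [-1.2186 -0.3053]
 [-0.9493  0.9158]]
vial [0.4066 0.3595 0.0161] [0.4045 0.3637 0.0175]
pen [ 0.3828  0.1063 -0.0038]
counter [ 0.4035 -0.1499  0.011 ]
dropper [ 0.4414 -0.2615  0.0364]
roll [ 0.5605 -0.2802  0.0228]
pad [[0.5117 0.1496 0.065 ]]
rim [[ 0.601  -0.0109  0.178 ]]
hinge [[ 0.606  -0.0114  0.05  ]]
```

Request:
apply_moves --pt "0 0 0.877 0 0 0 -1" --pt "0 0 0.877 0 0 0 -1" --pt "0 0 0.877 0 0 0 -1" --pt "0 0 0.877 0 0 0 -1" --pt "0 0 0.877 0 0 0 -1" --pt "0 0 0 0.014 -0.039 0 -1" --pt "0 0 0 0.014 -0.039 0 -1" --pt "0 0 0 0.014 -0.039 0 -1"

```text
clock: 1.67
tcp_pos: [0.287, -0.5208, 0.2311]
orientation: [3.137, -0.171, -0.0]
contact_force: [2.5, -0.0, -0.2]
grip_width: 0.0003
gripper_force: 0.0
```

Request:
apply_moves --pt "0 0 0 0.014 -0.039 0 -1" --pt "0 0 0 0.014 -0.039 0 -1" --pt "0 0 0 0.014 -0.039 0 -1" --pt "0 0 0 0.014 -0.039 0 -1" --pt "0 0 0 0.014 -0.039 0 -1" --pt "0 0 0 0.014 -0.039 0 -1" --pt "0 0 0 0.014 -0.039 0 -1" --pt "0 0 0 0.006 -0.04 0 -1"

```text
clock: 2.33
tcp_pos: [0.4256, -0.2199, 0.2318]
orientation: [3.137, -0.168, 0.003]
contact_force: [1.5, 0.3, 0.5]
grip_width: -0.0003
gripper_force: 0.0
```

Request:
apply_moves --pt "0 0 0 0.006 -0.04 0 -1" --pt "0 0 0 0.006 -0.04 0 -1" --pt "0 0 0 0.006 -0.04 0 -1" --pt "0 0 0 0.006 -0.04 0 -1" --pt "0 0 0 0.006 -0.04 0 -1" --pt "0 0 0 0.006 -0.04 0 -1" --pt "0 0 0 0.006 -0.04 0 -1" --pt "0 0 0 0 0 0 -1"

```text
clock: 3.0
tcp_pos: [0.497, 0.0613, 0.2321]
orientation: [-3.133, 0.151, -0.004]
contact_force: [0.2, 0.8, 0.1]
grip_width: -0.0001
gripper_force: 0.0
```

Run:
```python
from h import *
o=telemetry.get_obs();k,T=T_cam("wrist",o);im=grab_frame("wrist");cv2.imwrite("pics/w1.png",im)
print(o["tcp_pos"],o["orientation"],o["clock"])
for t in("treadle_pad","treadle","hatch"):
    for d in silhouettes(t,"wrist")[:2]:print(t,round(d["p"],2),np.round(d["extent"],1))
q=[.606,-.0114,-.1074]
for n,p in dict(pad=(-111,150,65),p1=(-140,175,71),p2=(-82,125,59),rimL=(-5,78,178),rimR=(-5,-78,178),roofL=(0,88,176),n1=(0,40,176),n2=(0,-40,176),n3=(35,40,176)).items():
    print(n,proj(L2W(np.array(p)/1e3,q),k,T)[0])
```

```text
[0.497  0.0613 0.2321] [-3.1331  0.1514 -0.004 ] 3.0
treadle_pad 0.55 [223.4 106.3  54.7 186.4]
treadle 0.89 [223.3 106.1  55.8 182.8]
hatch 0.72 [619.3 190.1  41.4  31.3]
hatch 0.59 [434.6  29.1 295.1  56. ]
pad [224.7089 168.0341]
p1 [198.4231 199.4508]
p2 [251.4336 136.0929]
rimL [290.2451  17.0337]
rimR [589.2524  20.2712]
roofL [271.3496   7.0583]
n1 [363.0176   8.0473]
n2 [515.9448   9.6972]
n3 [366.3862 -70.9052]
```

View pics/w1.png

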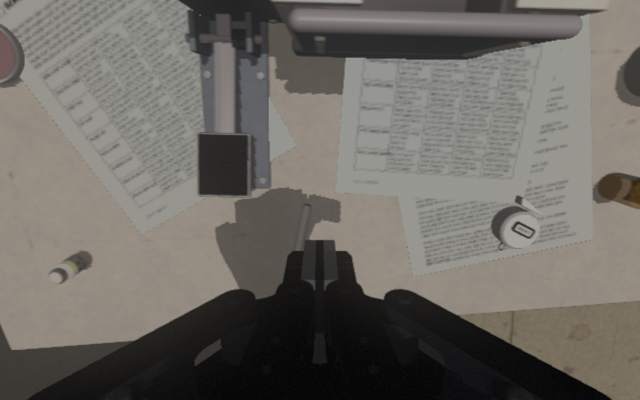

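The wrist view shows the pad centred at (223,165), predicted (225,168), and the rim from column 290 to 583, predicted 290–589. The fit is within about 3 mm, so I'll go above the pad.

Request:
apply_moves --pt "0 0 0 0.002 -0.03 0.02 -1" --pt "0 0 0 0.002 -0.03 0.02 -1" --pt "0 0 0 0 -0.03 0.02 -1" --pt "0 0 0 0 0 0.03 -1" --pt "0 0 0 0 0 0.03 -1" --pt "0 0 0 0 0 0.025 -1" --pt "0 0 0 0 0 0 -1" --pt "0 0 0 0 0 0 -1"

```text
clock: 3.87
tcp_pos: [0.5086, 0.1392, 0.0857]
orientation: [3.135, -0.172, -0.004]
contact_force: [0.5, -0.2, 0.2]
grip_width: 0.0
gripper_force: 0.0
```

Request:
apply_moves --pt "0 0 0 0 0 0.006 -1" --pt "0 0 0 0 0 0.006 -1" --pt "0 0 0 0 0 0.006 -1" --pt "0 0 0 0 0 0.004 -1" --pt "0 0 0 0 0 0.004 -1" --pt "0 0 0 0 0 0.004 -1" --pt "0 0 0 0 0 0 -1" --pt "0 0 0 0 0 0 -1"

```text
clock: 4.53
tcp_pos: [0.5089, 0.1413, 0.0563]
orientation: [3.137, -0.168, -0.001]
contact_force: [-3.0, -0.1, 3.9]
grip_width: -0.0003
gripper_force: 1.9
```

Request:
apply_moves --pt "0 0 0 0 0 -0.014 -1" --pt "0 0 0 0.003 -0.005 0 -1" --pt "0 0 0 0 -0.005 0 -1" --pt "0 0 0 0 0 0.006 -1" --pt "0 0 0 0 0 0.006 -1" --pt "0 0 0 0 0 0.006 -1" --pt "0 0 0 0 0 0.004 -1" --pt "0 0 0 0 0 0 -1"

```text
clock: 5.2
tcp_pos: [0.5122, 0.1518, 0.047]
orientation: [-3.136, 0.167, 0.003]
contact_force: [-2.0, 3.4, 5.8]
grip_width: 0.0002
gripper_force: 2.9
```

Request:
apply_moves --pt "0 0 0 0 0 0.002 -1" --pt "0 0 0 0 0 0.002 -1" --pt "0 0 0 0 0 0.002 -1" --pt "0 0 0 0 0 0.002 -1" --pt "0 0 0 0 0 0.001 -1" --pt "0 0 0 0 0 0 -1" --pt "0 0 0 0 0 0 -1" --pt "0 0 0 0 0 0 -1"

```text
clock: 5.87
tcp_pos: [0.512, 0.1517, 0.0388]
orientation: [-3.137, 0.167, 0.003]
contact_force: [-4.6, 3.5, 8.6]
grip_width: 0.0
gripper_force: 4.6
```

Request:
apply_moves --pt "0 0 0 0 0 0.001 -1" --pt "0 0 0 0 0 0.001 -1" --pt "0 0 0 0 0 0 -1" --pt "0 0 0 0 0 0 -1" --pt "0 0 0 0 0 0 -1" --pt "0 0 0 0 0 0 -1" --pt "0 0 0 0 0 0 -1" --pt "0 0 0 0 0 0 -1"

```text
clock: 6.53
tcp_pos: [0.512, 0.1518, 0.0374]
orientation: [-3.137, 0.167, 0.003]
contact_force: [-6.5, 2.9, 14.7]
grip_width: 0.0003
gripper_force: 7.6
```

Request:
apply_moves --pt "0 0 0 0 0 0.001 -1" --pt "0 0 0 0 0 0 -1" --pt "0 0 0 0 0 0 -1" --pt "0 0 0 0 0 0 -1" --pt "0 0 0 0 0 0 -1" --pt "0 0 0 0 0 0 -1" --pt "0 0 0 0 0 0 -1" --pt "0 0 0 0 0 0 -1"

```text
clock: 7.2
tcp_pos: [0.512, 0.1518, 0.037]
orientation: [3.137, -0.167, -0.003]
contact_force: [-8.2, 1.8, 22.4]
grip_width: -0.0
gripper_force: 11.3
```

Run:
```python
from h import *
print(telemetry.get_obs()["contact_force"])
a=grab_frame("side");cv2.imwrite("pics/side1.png",cv2.resize(a[130:330,220:440],None,fx=3,fy=3))
for d in silhouettes("hatch","side"):print(d["p"],d["extent"])
```

```text
[-8.1779  1.7768 22.3899]
0.71 [350.2, 217.4, 32.5, 80.4]
```

View pics/side1.png

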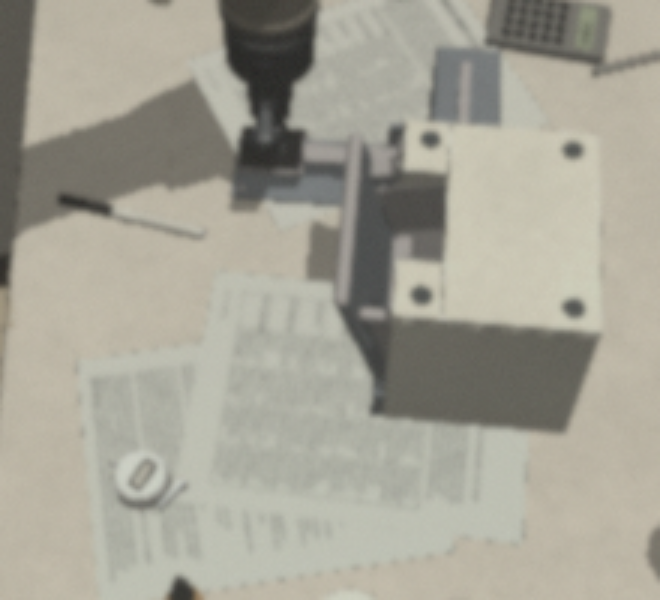

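The side crop shows the hatch ajar, with the rim from (357,140) to (343,302) and the notch at about x 385–445, y 178–262. Next I'll lift off and go to the notch.

Run:
```python
from h import *
k,T=T_cam("side");q=[.606,-.0114,-.1074]
U=lambda u,v:np.array((u/3+220,v/3+130))
def rim(th,y):return np.array((-5*np.cos(th)-128*np.sin(th),y,50+128*np.cos(th)-5*np.sin(th)))/1e3
for y,uv in((78,(357,140)),(-78,(343,302))):print(U(*uv),[proj(L2W(rim(t,y),q),k,T)[0] for t in(.25,.28,.31)])
inv=lambda w:((np.array([[np.cos(q[2]),np.sin(q[2])],[-np.sin(q[2]),np.cos(q[2])]])@(w[:2]-np.array(q[:2]))))
for n,uv in dict(nFL=(388,178),nBL=(445,180),nBR=(443,262),nFR=(388,262),FL=(403,124),FR=(390,325),BL=(600,135),BR=(598,330)).items():print(n,inv(onz(U(*uv),.176,k,T)))
```

```text
[339.     176.6667] [array([338.2067, 172.9704]), array([336.636 , 173.1573]), array([335.0826, 173.3722])]
[334.3333 230.6667] [array([333.789 , 230.7229]), array([332.1006, 230.8612]), array([330.4316, 231.025 ])]
nFL [-0.0082  0.0315]
nBL [0.0352 0.0331]
nBR [ 0.0358 -0.0399]
nFR [-0.0045 -0.0432]
FL [0.001  0.0834]
FR [-0.0005 -0.0957]
BL [0.1539 0.0851]
BR [ 0.1478 -0.0875]
```

Request:
apply_moves --pt "0 0 0 0 0 -0.02 -1" --pt "0 0 0 0 0 -0.04 -1" --pt "0 0 0 0 0 -0.04 -1" --pt "0 0 0 0 0 -0.04 -1" --pt "0 0 0 0 0 -0.04 -1" --pt "0 0 0 0 0 -0.03 -1" --pt "0 0 0 0.018 0.036 0 -1" --pt "0 0 0 0.018 0.036 0 -1"

```text
clock: 7.97
tcp_pos: [0.5423, 0.0767, 0.248]
orientation: [-3.136, 0.16, -0.006]
contact_force: [1.2, -1.5, -0.7]
grip_width: 0.0002
gripper_force: 0.0
```

Request:
apply_moves --pt "0 0 0 0.024 0.028 0 -1" --pt "0 0 0 0.024 0.028 0 -1" --pt "0 0 0 0.025 0.028 0 -1" --pt "0 0 0 0 0 0 -1" --pt "0 0 0 0 0 0 -1" --pt "0 0 0 0 0 0 -1" --pt "0 0 0 0 0 0.02 -1" --pt "0 0 0 0 0 0.02 -1"

```text
clock: 8.63
tcp_pos: [0.6051, -0.0141, 0.2066]
orientation: [-3.137, 0.165, -0.003]
contact_force: [0.8, -0.2, -1.6]
grip_width: 0.0004
gripper_force: 0.0
```

Request:
apply_moves --pt "0 0 0 0 0 0.018 -1" --pt "0 0 0 0 0 0.018 -1" --pt "0 0 0 0 0 0.018 -1" --pt "0 0 0 0 0 0 -1" --pt "0 0 0 -0.006 0 0 -1" --pt "0 0 0 -0.006 0 0 -1" --pt "0 0 0 -0.006 0 0 -1" --pt "0 0 0 0 0 0 -1"

```text
clock: 9.3
tcp_pos: [0.5863, -0.0136, 0.1536]
orientation: [3.137, -0.168, 0.002]
contact_force: [-0.9, -0.3, 0.2]
grip_width: -0.0001
gripper_force: 0.0
```

Request:
apply_moves --pt "0 0 0 -0.004 0 0.001 -1" --pt "0 0 0 -0.004 0 0.001 -1" --pt "0 0 0 -0.004 0 0.002 -1" --pt "0 0 0 -0.004 0 0.002 -1" --pt "0 0 0 -0.004 0 0.002 -1" --pt "0 0 0 -0.004 0 0.002 -1" --pt "0 0 0 -0.004 0 0.002 -1" --pt "0 0 0 -0.004 0 0.002 -1"

```text
clock: 9.97
tcp_pos: [0.5547, -0.0108, 0.1379]
orientation: [3.137, -0.169, -0.001]
contact_force: [1.6, -0.6, -0.3]
grip_width: -0.0004
gripper_force: 0.4
```

Request:
apply_moves --pt "0 0 0 -0.004 0 0.003 -1" --pt "0 0 0 -0.004 0 0.003 -1" --pt "0 0 0 -0.004 0 0.003 -1" --pt "0 0 0 -0.004 0 0.003 -1" --pt "0 0 0 -0.002 0 0.001 -1" --pt "0 0 0 -0.002 0 0.001 -1" --pt "0 0 0 0 0 0 -1" --pt "0 0 0 0 0 0 -1"

```text
clock: 10.63
tcp_pos: [0.542, -0.0092, 0.1281]
orientation: [-3.136, 0.17, -0.023]
contact_force: [9.3, -3.4, 13.2]
grip_width: -0.0001
gripper_force: 8.0
```

Request:
apply_moves --pt "0 0 0 0.008 0 -0.01 -1" --pt "0 0 0 0 0 -0.035 -1" --pt "0 0 0 0 0 -0.035 -1" --pt "0 0 0 0 0 -0.03 -1" --pt "0 0 0 -0.018 -0.035 0 -1" --pt "0 0 0 -0.018 -0.035 0 -1" --pt "0 0 0 -0.018 -0.035 0 -1" --pt "0 0 0 -0.018 -0.035 0 -1"

```text
clock: 11.3
tcp_pos: [0.4854, 0.1386, 0.2342]
orientation: [3.137, -0.17, -0.0]
contact_force: [0.8, 0.5, 0.1]
grip_width: -0.0001
gripper_force: 0.0
```

Request:
apply_moves --pt "0 0 0 -0.018 -0.035 0 0" --pt "0 0 0 -0.018 -0.035 0 0" --pt "0 0 0 -0.018 -0.035 0 0" --pt "0 0 0 -0.018 -0.035 0 0" --pt "0 0 0 -0.018 -0.035 0 0" --pt "0 0 0 -0.018 -0.035 0 0" --pt "0 0 0 0 0 0 0" --pt "0 0 0 0 0 0 0"

```text
clock: 11.97
tcp_pos: [0.3997, 0.36, 0.2338]
orientation: [-3.138, 0.16, 0.002]
contact_force: [0.2, -0.3, -0.1]
grip_width: 0.0423
gripper_force: 0.0
```

Run:
```python
from h import *
o=telemetry.get_obs();k,T=T_cam("wrist",o);im=grab_frame("wrist");cv2.imwrite("pics/w2.png",im)
print(o["clock"],o["tcp_pos"],o["orientation"],o["joints"],proj(o["tcp_pos"],k,T))
for d in silhouettes("vial","wrist")[:2]:
    print(round(d["p"],2),np.round(d["extent"],1));
    for z in(0,.024,.048):print(onz(d["extent"][:2],z,k,T))
a=grab_frame("side");cv2.imwrite("pics/side2.png",cv2.resize(a[100:330,220:440],None,fx=2.6,fy=2.6))
k,T=T_cam("side");q=[.606,-.0114,-.1074]
def rim(th,y):return np.array((-5*np.cos(th)-128*np.sin(th),y,50+128*np.cos(th)-5*np.sin(th)))/1e3
for y in(78,-78):print(y,[(proj(L2W(rim(t,y),q),k,T)[0]-(220,100))*2.6 for t in(.65,.7,.75)])
```

```text
11.9667 [0.3997 0.36   0.2338] [-3.1375  0.1599  0.0021] [-0.4223  0.294  -0.5123  1.8524  0.1644  1.0379 -2.6728] [[320.934  258.1848]]
0.9 [319.4 158.2  18.4  28. ]
[0.4018 0.3602 0.    ]
[0.4064 0.3598 0.024 ]
[0.411  0.3593 0.048 ]
78 [array([257.8806, 201.8422]), array([252.6766, 204.1357]), array([247.7397, 206.5772])]
-78 [array([242.8515, 349.8195]), array([237.303 , 351.7756]), array([232.0471, 353.8682])]
```

View pics/side2.png

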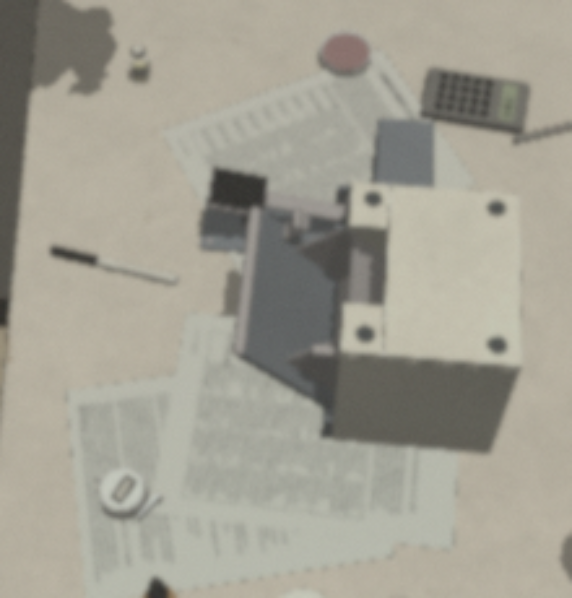

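View pics/w2.png

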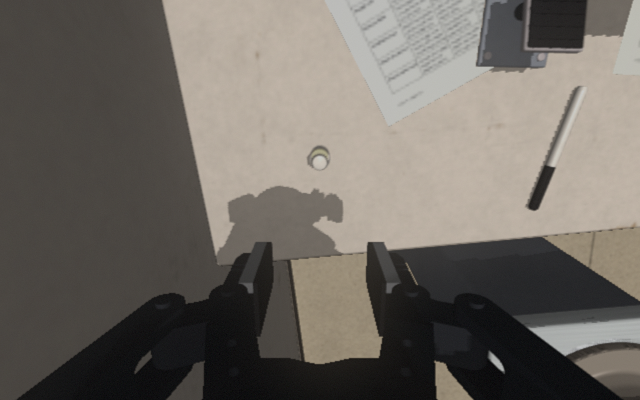

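Side crop: the rim runs from (254,210) to (240,352), consistent with fully down given the model's offset at ajar, and the push met the stop at about 16 N. Wrist: the vial stands upright at (319,158), i.e. world (0.406, 0.360).

Request:
apply_moves --pt "0 0 0 0.007 0 0.02 0" --pt "0 0 0 0 0 0.03 0" --pt "0 0 0 0 0 0.03 0" --pt "0 0 0 0 0 0.03 0" --pt "0 0 0 0 0 0.03 0" --pt "0 0 0 0 0 0.015 0" --pt "0 0 0 0 0 0 0" --pt "0 0 0 0 0 0 0"

```text
clock: 12.78
tcp_pos: [0.4093, 0.3555, 0.0789]
orientation: [3.135, -0.172, -0.002]
contact_force: [-0.3, 0.0, 1.1]
grip_width: 0.043
gripper_force: 0.0
```

Run:
```python
from h import *
o=telemetry.get_obs();k,T=T_cam("wrist",o);grab_frame("wrist")
print(o["tcp_pos"],o["orientation"],o["joints"])
Rm=R.from_rotvec(o["orientation"]).as_matrix()
for d in silhouettes("vial","wrist")[:2]:
    print(round(d["p"],2),np.round(d["extent"],1))
    for z in(.024,.048):p=onz(d["extent"][:2],z,k,T);print(p,Rm.T@(p-o["tcp_pos"]))
```

```text
[0.4093 0.3555 0.0789] [ 3.1351 -0.172  -0.0015] [-0.4799  0.4988 -0.4417  1.9732  0.3096  0.737  -2.7869]
0.83 [312.9 222.7  33.6  53.6]
[0.4057 0.3605 0.024 ] [-0.0041 -0.0047  0.0549]
[0.4151 0.359  0.048 ] [ 0.0054 -0.0042  0.0309]
```

Request:
apply_moves --pt "0 0 0 -0.001 -0.0045 0 0" --pt "0 0 0 0 0 0.014 0" --pt "0 0 0 0 0 0.014 0" --pt "0 0 0 0 0 0.014 0" --pt "0 0 0 0 0 0.014 0" --pt "0 0 0 0 0 0.01 0" --pt "0 0 0 0 0 0 0" --pt "0 0 0 0 0 0 0"

```text
clock: 13.55
tcp_pos: [0.4085, 0.3621, 0.0137]
orientation: [-3.137, 0.168, -0.0]
contact_force: [0.2, 1.0, -0.5]
grip_width: 0.0424
gripper_force: 0.0
```

Request:
apply_moves --pt "0 0 0 0 0 0 -1" --pt "0 0 0 0 0 0 -1" --pt "0 0 0 0 0 0 -1" --pt "0 0 0 0 0 0 -1" --pt "0 0 0 0 0 0 -1" --pt "0 0 0 0 0 0 -1" --pt "0 0 0 0 0 0 -1" --pt "0 0 0 0 0 0 -1" --grip_force 25

```text
clock: 14.22
tcp_pos: [0.409, 0.3624, 0.0144]
orientation: [-3.136, 0.169, -0.002]
contact_force: [-1.7, -0.8, 6.7]
grip_width: 0.0197
gripper_force: 25.4
```

Request:
apply_moves --pt "0 0 0 0 0 -0.02 -1" --pt "0 0 0 0 0 -0.035 -1" --pt "0 0 0 0 0 -0.035 -1" --pt "0 0 0 0 0 -0.035 -1" --pt "0 0 0 0 0 -0.035 -1" --pt "0 0 0 0 0 -0.035 -1" --pt "0 0 0 0 0 -0.03 -1" --pt "0 0 0 0.016 0.026 0 -1"

```text
clock: 14.88
tcp_pos: [0.4205, 0.3422, 0.2457]
orientation: [-3.126, 0.155, -0.011]
contact_force: [1.0, 1.4, 0.7]
grip_width: 0.0199
gripper_force: 24.7
```

Request:
apply_moves --pt "0 0 0 0.02 0.035 0 -1" --pt "0 0 0 0.02 0.035 0 -1" --pt "0 0 0 0.02 0.036 0 -1" --pt "0 0 0 0.02 0.036 0 -1" --pt "0 0 0 0.02 0.036 0 -1" --pt "0 0 0 0.02 0.036 0 -1" --pt "0 0 0 0.02 0.036 0 -1" --pt "0 0 0 0.02 0.036 0 -1"

```text
clock: 15.55
tcp_pos: [0.5501, 0.0306, 0.2387]
orientation: [3.137, -0.169, 0.001]
contact_force: [0.7, 1.1, 0.4]
grip_width: 0.0195
gripper_force: 24.7
```

Request:
apply_moves --pt "0 0 0 0.02 0.036 0 -1" --pt "0 0 0 0 0 0 -1" --pt "0 0 0 0 0 0 -1" --pt "0 0 0 0 0 0 -1" --pt "0 0 0 0 0 0 -1" --pt "0 0 0 0 0 0 -1" --pt "0 0 0 0 0 0 -1" --pt "0 0 0 0 0 0 -1"

```text
clock: 16.22
tcp_pos: [0.5657, -0.0043, 0.2384]
orientation: [-3.137, 0.166, -0.0]
contact_force: [0.9, 0.1, 0.4]
grip_width: 0.02
gripper_force: 24.7
```

Request:
apply_moves --pt "0 0 0 0.001 0.006 0 -1" --pt "0 0 0 0 0 0.02 -1" --pt "0 0 0 0 0 0.02 -1" --pt "0 0 0 0 0 0.02 -1" --pt "0 0 0 0 0 0.02 -1" --pt "0 0 0 0 0 0.017 -1" --pt "0 0 0 0 0 0.015 -1" --pt "0 0 0 0 0 0 -1"

```text
clock: 16.88
tcp_pos: [0.5642, -0.0119, 0.1234]
orientation: [3.136, -0.168, -0.008]
contact_force: [-0.4, 0.3, -0.1]
grip_width: 0.0198
gripper_force: 24.7
```

Run:
```python
from h import *
o=telemetry.get_obs();im=grab_frame("wrist");cv2.imwrite("pics/w3.png",im);print(o["tcp_pos"],o["contact_force"])
```

```text
[ 0.5642 -0.0119  0.1234] [-0.4433  0.3291 -0.1284]
```

View pics/w3.png

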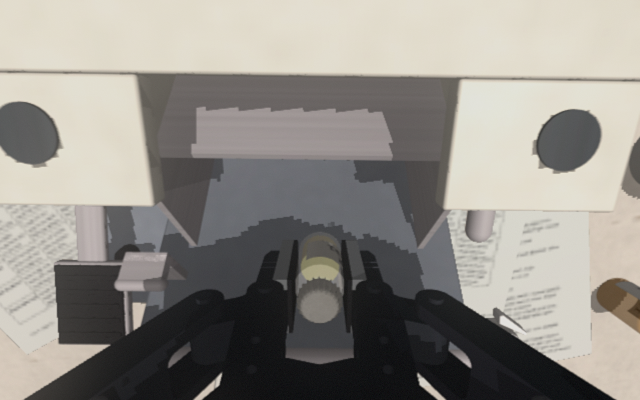

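The wrist view shows the vial upright between the pads at (320,280), over the pocket with the side walls at columns 195 and 430. It's well placed, so I'll release and lift.

Request:
apply_moves --pt "0 0 0 0 0 0 -0.1" --pt "0 0 0 0 0 0 -0.1" --pt "0 0 0 0 0 0 -0.1" --pt "0 0 0 0 0 0 -0.1" --pt "0 0 0 0 0 0 -0.1" --pt "0 0 0 0 0 0 -0.1" --pt "0 0 0 0 0 0 -0.1" --pt "0 0 0 0 0 0 -0.1"

```text
clock: 17.6
tcp_pos: [0.5663, -0.0113, 0.1264]
orientation: [3.137, -0.169, 0.0]
contact_force: [0.1, 0.2, 0.7]
grip_width: 0.0386
gripper_force: 0.0
```

Request:
apply_moves --pt "0 0 0 0 0 -0.02 -0.1" --pt "0 0 0 0 0 -0.03 -0.1" --pt "0 0 0 0 0 -0.03 -0.1" --pt "0 0 0 0 0 -0.03 -0.1" --pt "0 0 0 -0.02 0 0 -0.1" --pt "0 0 0 -0.02 0 0 -1" --pt "0 0 0 0 0 0 -1" --pt "0 0 0 0 0 0 -1"

```text
clock: 18.27
tcp_pos: [0.5259, -0.0071, 0.2366]
orientation: [3.137, -0.168, 0.001]
contact_force: [0.1, -0.2, -0.1]
grip_width: 0.0029
gripper_force: 0.0
```

Run:
```python
from h import *
o=telemetry.get_obs();im=grab_frame("wrist");cv2.imwrite("pics/w4.png",im);print(o["tcp_pos"],o["contact_force"],o["clock"],o["grip_width"])
k,T=T_cam("wrist",o);q=[.606,-.0114,-.1074]
def hp(x,y,z,t):return np.array((x*np.cos(t)-z*np.sin(t),y,50+z*np.cos(t)+x*np.sin(t)))/1e3
for t in(.65,.7,.75):print(t,proj(L2W(hp(-5,78,128,t),q),k,T),proj(L2W(hp(-5,-78,128,t),q),k,T))
for d in silhouettes("vial","wrist")[:3]:print(round(d["p"],2),np.round(d["extent"],1))
```

```text
[ 0.5259 -0.0071  0.2366] [ 0.0967 -0.1872 -0.0712] 18.2667 0.0029278525736030976
0.65 [[204.4038 202.1208]] [[423.8694 202.0929]]
0.7 [[206.9019 206.6563]] [[421.5809 206.6266]]
0.75 [[209.3642 210.6172]] [[419.325  210.5861]]
0.68 [321.9  94.4  24.4  44.2]
```

View pics/w4.png

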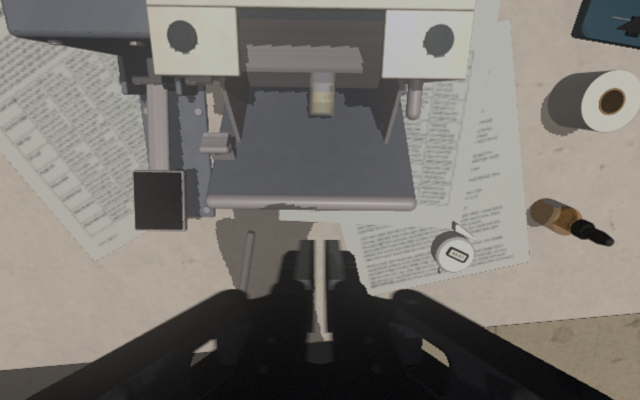

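The vial is in the pocket at (322,94) and the rim is at row 203 spanning columns 208–415, which matches 0.75 rad. Next I'll close the hatch from the front.

Request:
apply_moves --pt "0 0 0 -0.022 0 0 -1" --pt "0 0 0 -0.022 0 0 -1" --pt "0 0 0 0 0 0.02 -1" --pt "0 0 0 0 0 0.035 -1" --pt "0 0 0 0 0 0.035 -1" --pt "0 0 0 0 0 0.035 -1" --pt "0 0 0 0 0 0 -1" --pt "0 0 0 0 0 0 -1"

```text
clock: 19.03
tcp_pos: [0.482, -0.0023, 0.1102]
orientation: [3.137, -0.168, -0.007]
contact_force: [0.9, 0.6, 0.2]
grip_width: 0.0003
gripper_force: 0.0
```

Request:
apply_moves --pt "0 0 0 0.008 0 0 -1" --pt "0 0 0 0.008 0 0 -1" --pt "0 0 0 0.005 0 -0.002 -1" --pt "0 0 0 0.005 0 -0.004 -1" --pt "0 0 0 0.005 0 -0.004 -1" --pt "0 0 0 0.005 0 -0.004 -1" --pt "0 0 0 0.005 0 -0.003 -1" --pt "0 0 0 0 0 0 -1"

```text
clock: 19.7
tcp_pos: [0.5253, -0.0068, 0.1306]
orientation: [-3.137, 0.169, -0.005]
contact_force: [-2.1, -0.9, 2.5]
grip_width: -0.0001
gripper_force: 1.0
```

Request:
apply_moves --pt "0 0 0 0.005 0 -0.003 -1" --pt "0 0 0 0.005 0 -0.002 -1" --pt "0 0 0 0.005 0 -0.002 -1" --pt "0 0 0 0.005 0 -0.002 -1" --pt "0 0 0 0.005 0 -0.002 -1" --pt "0 0 0 0.005 0 -0.001 -1" --pt "0 0 0 0.005 0 -0.001 -1" --pt "0 0 0 0.005 0 -0.001 -1"

```text
clock: 20.37
tcp_pos: [0.5623, -0.0111, 0.1421]
orientation: [3.137, -0.169, -0.005]
contact_force: [-8.2, -0.4, 5.8]
grip_width: 0.0001
gripper_force: 4.1
```

Request:
apply_moves --pt "0 0 0 0.003 0 -0.001 -1" --pt "0 0 0 0.003 0 -0.001 -1" --pt "0 0 0 0.002 0 0 -1" --pt "0 0 0 0.002 0 0 -1" --pt "0 0 0 0.001 0 0 -1" --pt "0 0 0 0 0 0 -1" --pt "0 0 0 0 0 0 -1" --pt "0 0 0 0 0 0 -1"

```text
clock: 21.03
tcp_pos: [0.5742, -0.0124, 0.1442]
orientation: [3.137, -0.169, -0.0]
contact_force: [-3.7, -0.3, 2.4]
grip_width: -0.0005
gripper_force: 1.8
```

Request:
apply_moves --pt "0 0 0 0.002 0 0 -1" --pt "0 0 0 0.002 0 0 -1" --pt "0 0 0 0.002 0 0 -1" --pt "0 0 0 0.001 0 0 -1" --pt "0 0 0 0.001 0 0 -1" --pt "0 0 0 0.001 0 0 -1" --pt "0 0 0 0 0 0 -1" --pt "0 0 0 0 0 0 -1"

```text
clock: 21.7
tcp_pos: [0.5834, -0.0131, 0.1443]
orientation: [-3.137, 0.169, -0.001]
contact_force: [-2.6, -0.7, 1.2]
grip_width: -0.0
gripper_force: 1.2
```

Request:
apply_moves --pt "0 0 0 0.001 0 0 -1" --pt "0 0 0 0.001 0 0 -1" --pt "0 0 0 0.001 0 0 -1" --pt "0 0 0 0.001 0 0 -1" --pt "0 0 0 0 0 0 -1" --pt "0 0 0 0 0 0 -1" --pt "0 0 0 0 0 0 -1" --pt "0 0 0 0 0 0 -1"

```text
clock: 22.37
tcp_pos: [0.585, -0.0134, 0.1441]
orientation: [3.137, -0.168, -0.007]
contact_force: [-9.6, -0.1, 6.5]
grip_width: -0.0003
gripper_force: 5.1
```

Request:
apply_moves --pt "0 0 0 0.001 0 0 -1" --pt "0 0 0 0.001 0 0 -1" --pt "0 0 0 0.001 0 0 -1" --pt "0 0 0 0 0 0 -1" --pt "0 0 0 0 0 0 -1" --pt "0 0 0 0 0 0 -1" --pt "0 0 0 0 0 0 -1" --pt "0 0 0 0 0 0 -1"

```text
clock: 23.03
tcp_pos: [0.5851, -0.0134, 0.1438]
orientation: [3.136, -0.168, -0.016]
contact_force: [-19.9, 1.6, 14.0]
grip_width: 0.0004
gripper_force: 9.9
```

Request:
apply_moves --pt "0 0 0 -0.005 0 0 -1" --pt "0 0 0 -0.02 0 0 -1" --pt "0 0 0 -0.03 0 -0.01 -1" --pt "0 0 0 -0.02 0 -0.03 -1" --pt "0 0 0 0 0 -0.035 -1" --pt "0 0 0 0 0 -0.02 -1" --pt "0 0 0 0 0 0 -1" --pt "0 0 0 0 0 0 -1"

```text
clock: 23.7
tcp_pos: [0.5172, -0.0058, 0.2409]
orientation: [-3.137, 0.169, -0.008]
contact_force: [-0.1, 1.1, -0.1]
grip_width: -0.0001
gripper_force: 0.0
```

Run:
```python
from h import *
o=telemetry.get_obs();w=grab_frame("wrist");k,T=T_cam("wrist",o);q=[.606,-.0114,-.1074]
a=grab_frame("side");b=cv2.imread("pics/side0.png")
for t in(0,.05,.28):print(t,[proj(L2W(np.array((-5*np.cos(t)-128*np.sin(t),y,50+128*np.cos(t)))/1e3,q),k,T)[0] for y in(78,-78)])
print(o["tcp_pos"],o["contact_force"],o["clock"])
for d in silhouettes("hatch","side")[:2]:print(d["p"],d["extent"])
c=lambda i:cv2.resize(i[150:270,310:410],None,fx=3,fy=3)
m=np.hstack([c(b),c(a)]);cv2.imwrite("pics/cmp.png",np.vstack([m,cv2.resize(w[:220],(600,206))]))
```

```text
0 [array([176.9646,  73.88  ]), array([450.4446,  73.797 ])]
0.05 [array([178.394,  85.639]), array([449.1309,  85.5595])]
0.28 [array([187.0203, 134.9997]), array([441.1942, 134.935 ])]
[ 0.5172 -0.0058  0.2409] [-0.0671  1.0588 -0.0782] 23.7
0.6 [356.4, 216.2, 22.9, 84.1]
```

View pics/cmp.png

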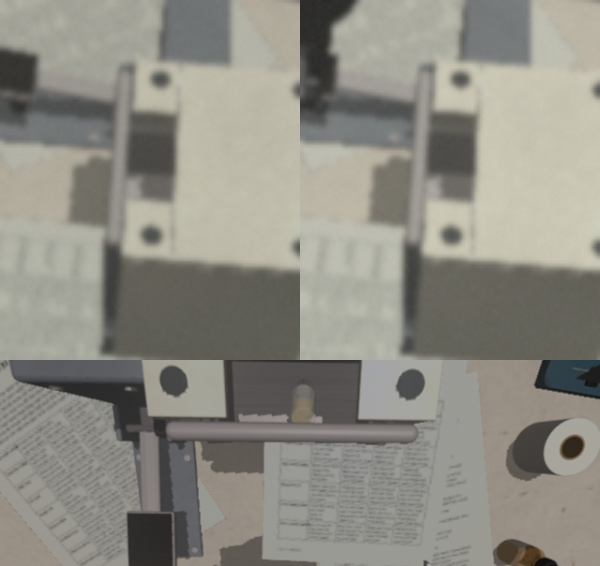

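The initial and current crops match: the rim is against the roof edge again, at wrist row 77 where the shut model gives 74. The vial shows in the pocket through the notch, and the arm is clear of everything, so I'm handing in.

```bash
python3 -c "
from bench import order
print(order.hand_in())"
```

```text
the job is handed in; nothing more can be done
None
```

The job is handed in at about 24 s: I pressed the treadle with about 22 N until the hatch sprang ajar, pulled the hatch down to its stop, put the vial in its pocket, and pushed the hatch shut (latch judged from the cameras and a firm stop at about 24 N); nothing else was touched, and no verdict was returned.

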